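Slacken the cassette hold-down nut and swing the bar clear

TASK

Free the black splice cassette in the open fibre box. Roll a fingertip along the knurled rim of the brass nut to loosen it anticlockwise by two full turns, counting from where it stands now and leaving it on its stud; then push the red tab of the aluminium hold-down bar with a fingertip until the bar has swung right round to its stop, clear of the cassette. Only touch and push, gently: pinch and lift nothing, and leave the cassette and everything else lying where it is.

Things in the scene. Friction and masses are not known exactly. Their poses are not given: they have to be found in the camera images.
- fibre_box: Open light-grey steel fibre box lying on its back, fixed: 300 (x) x 216 (y) x 48 mm high. Origin: underside centre; x along its length, away from the robot at yaw 0. A cassette stack, 150 (x) x 104 (y) mm, stands at its centre. Nut axis at box x 0, y -74 mm; bar pivot at x 0, y +74 mm. Only the nut, its stud, the bar and its pivot stand higher than 54 mm above the bench.
- nut_rim: Brass nut with knurled rim, 40 mm across, 19 mm tall, on an upright 12 mm stud that ends at most 8 mm above it. Origin: on the axis, at its underside, 60.5 mm above the bench when tight, rising 2.5 mm per turn loosened; z up, x to the white line on its top and rim. Free all round above the bar (60 mm up); nearest is the red tab, 57 mm from the axis. Pressed with 5 to 10 N, a fingertip carries it round.
- hold_nut (a joint): Turn of the nut in rad, growing as it is loosened (anticlockwise from above); 0 when screwed right down, 0 to 0.4 at the start. A spigot under it sits 4 mm deep in a recess in the bar's end and locks the bar until the nut has made about 1.6 turns. Friction 0.035 N m; stays where it is left.
- hold_bar (a joint): Swing of the hold-down bar in rad about its pivot: 0 across the cassette with its end under the nut; grows anticlockwise from above as that end goes to box +x; firm stop at 1.6, the bar then lying along box +x beside the cassette. Friction 0.12 N m; stays where it is left.
- cassette_centre (a point): Centre of the loose black splice cassette, 150 x 104 x 11 mm, lying on the stack under the bar, top 53 mm above the bench. Stays where it lies.
- plug_a: Loose green fibre plug 30 x 9 x 7.5 mm in the near (box -x) end of the box. Origin: underside centre. Leave alone.
- plug_b: Second such green plug in the near end of the box. Leave alone.
- power_meter: Grey hand-held meter with yellow keys, 165 x 85 x 38 mm, to the robot's left. Origin: underside centre. Leave alone.
- trace_tester: Dark tester with screen and orange bumpers, 124 x 200 x 54 mm, to the robot's left, farther off. Origin: underside centre. Leave alone.
- snips: Orange-handled snips, 155 mm long, 13 mm high, lying to the robot's right. Origin: underside, near the rivet. Leave alone.
- cleaning_pen: White and blue cleaning pen, 165 mm long, 21 mm high, to the robot's right. Origin: underside centre. Leave alone.
- bar_pivot (a point): Centre of the bar's upright pivot, at the bar's top face, 60 mm above the bench; a round boss 16 mm across stands 5 mm above it.
- thumb_tab: Red thumb tab on the aluminium bar; origin at its centre, 69 mm above the bench: 34 mm along the bar, 3 mm thick, standing from the bar's top (60 mm) to 78 mm. It is 74 mm along the bar from the pivot, 9.5 mm to box -x of the bar's middle line at joint 0; its flat face looking to box -x is the one to push (tab -x). Bar: 54 to 60 mm above the bench, 22 mm wide.

How it is judged:
By the outcome, as a careful person would: the job done as asked, in the order asked, and still so for the second after the job is handed in, with the robot touching nothing.
It also fails if it takes over 64 s, if anything falls off the work surface, if the arm or the gripper's body presses on something with over 40 N, if the wrist force passes 120 N, or if a joint passes its speed limit or range.

ROBOT

A 6-joint arm with a two-finger parallel gripper is mounted at the origin on the work surface. World frame = base frame: x ahead of the robot, y to its left, z up, the work surface at z = 0. Lengths are in m, angles in rad, forces in N, time in s.
With the tool pointing down it reaches from about 0.35 to 0.775 m from the base axis. Payload 5.5 kg.
Tool frame: the origin (TCP) lies at the very end of the fingers, on their centre line; the grasp point (between the pads) lies 19 mm behind it; z points along the fingers, x is the direction in which the jaws open and shut, and the axes are right-handed (so a half turn about z gives the same grasp; the last joint's range is limited). The gripper opens to 85 mm and grips with 20 to 120 N. Pads are 22 mm wide; open, the fingers measure 114 mm over their backs; the gripper's body (76 mm by 85 mm) begins 54 mm behind the grasp point. The pads swing forward as they close: fully open they stand 13 mm farther back than shut.
Start: joints at [-1.356, 0.313, 0.046, 1.304, 0, 1.431], TCP at [0.2, -0.539, 0.194] pointing down, gripper open.
Joint ranges: [-2.76, 2.76], [-0.86, 1.69], [-1.03, 1.26], [-2.2, 2.34], [-1.47, 1.5], [-3.14, 3.14]. Speed limits (rad/s): [2.57, 2.57, 3.14, 3.14, 3.14, 3.14].

INTERFACE

Orientations are given as a unit quaternion [w, x, y, z].
In Python, from workcell import monitor, eyes, ticket gives the robot as it stands.
- The arm moves only by the tool send_rows, never from a script. Its argument "targets" is a list of rows, each a list of 5 numbers: the shift along the world's x, y, z in m, then the turn about the world's z in degrees, then the closure in counts, from 0 (fully open) to 255 (shut). A call has 1 to 12 rows; each row shifts and turns the commanded pose from where the row before left it; what a row does not reach is not made up. A row lasts 1/10 s, in which the tool goes at most 50 mm and 8.59 degrees, less where a joint would pass 70% of its speed; a pose out of reach is approached as far as the arm can. A call is refused whole if a number of a shift passes 0.05 or a number of a turn 8.59, either way. A call with a gripper value outside its range is refused whole. The fingers move at their own pace and stop on an object; "newtons" is the grip in N (left out, the last holds). Time passes only in rows, so rows that do not move let the fingers close. It gives the time, the measured TCP pose, the force and the opening at its end, in the units of the state.
- monitor.get_state(): the state, without advancing time (a new reading comes with each control period).
- eyes.read_camera(name): name is "scene" or "top" or "wrist"; returns a dict with "img" (480x640x3 uint8, red, green, blue), "z_map" (480x640 float32, m along the optical axis (not along the pixel's ray), 0 where there is no reading), "camera_matrix" (3x3 intrinsics, pixels), "pose" (4x4, takes a point from camera to world coordinates); the wrist camera has in their place "T_tool_cam" (4x4, takes a point from camera to tool coordinates, whose origin is the TCP and whose axes are the tool frame's). Camera axes: x right, y down, z forward; pixel columns grow to the right and rows downward; lengths in m; the calibration is good to about 2 mm. A picture is of the moment at which its call begins: read the wrist's pose just before it.
- ticket.hand_in(): hands the job in, once; it reports no verdict.
Trained networks look in the newest picture that a camera, given by its name, has taken for a name from the list of things; names that differ only in an ending like _2 or _b are one class to them, and where a whole thing is asked for, a point or a joint stands for the part that bears it (a point fixed in the world has none). Each returns a list of dicts, best first, with "conf" (0 to 1); they miss things now and then, are a little off and sometimes report something else, mostly with a low value. They report only what shows in the picture. A call takes as long as a camera call.
- eyes.spot_in(name, camera): "xyz" ([x, y, z] in m, in world coordinates, good to about 4 mm: the middle of the surface that is visible of it).
- eyes.tip_of(name, camera): "xyz" ([x, y, z] in m, in world coordinates, good to about 4 mm: a listed point, or the origin of a listed thing).
The state is a dict: "clock": time; "joint_pos": joint angles; "qvel": joint speeds; "tau": joint torques, N m; "tcp_pos": TCP position; "orientation": TCP orientation; "wrist_force": force on the tool from outside, world axes, zero at the start; "ft_torque": the same for the moment, N m; "finger_gap": finger opening in m.
Only numpy, scipy, OpenCV 4.12 (cv2) and the standard library are available. Lean on these libraries where they do the work, as an engineer would, in place of code of your own. Each camera call takes 0.05 s, during which the arm holds its last target.

## Working session

There is one attempt and no reset: what is moved stays moved. The work goes in short steps, Python scripts to look and compute and a tool call to move; the robot and the scene stay as the last step left them, time stands still between calls to the robot, and variables do not carry over. Pictures are saved under pics/ and viewed, and the job is handed in when it is done.

Besides the shell and the picture viewer there is one more tool, called after ">>>" by a JSON object that holds its "method" and its "body". send_rows: Moves the arm, as the interface text tells. Its arguments: {"type":"object","properties":{"targets":{"type":"array"},"newtons":{"type":"number"}},"required":["targets"]}

```bash
ls; mkdir -p pics; cat > h.py <<'E'
import numpy as np, cv2
from workcell import monitor, eyes, ticket
E
python3 - <<'E'
from h import *
print(monitor.get_state())
for c in ["scene","top"]:
    r=eyes.read_camera(c); cv2.imwrite(f"pics/{c}0.png",r["img"][:,:,::-1]); np.savez(f"{c}0.npz",**{k:v for k,v in r.items()})
    for n in ["fibre_box","nut_rim","thumb_tab","bar_pivot","cassette_centre"]:
        print(c,n,[(d["conf"],np.round(d["xyz"],4)) for d in eyes.tip_of(n,c)[:2]])
E
```

```text
pics
{'clock': 0.0, 'joint_pos': array([-1.35563090e+00,  3.14014888e-01,  4.49794516e-02,  1.30364318e+00,
        1.67099707e-05,  1.43119726e+00]), 'qvel': array([-1.12751833e-03, -1.30324297e-03, -2.84828664e-04,  3.10678003e-05,
        4.68750288e-04, -1.22223353e-03]), 'tau': array([-5.74596870e-04, -4.80623245e+01,  2.98534852e+01,  1.92655181e-02,
       -3.45083881e-04,  8.08670421e-06]), 'tcp_pos': array([ 0.19960531, -0.53860479,  0.19320093]), 'orientation': array([-6.46002489e-04,  8.20782652e-01, -5.71239838e-01, -6.84471807e-04]), 'wrist_force': array([-1.07785208, -0.67705445,  1.02546057]), 'ft_torque': array([ 0.03733543, -0.04311795, -0.04525779]), 'finger_gap': 0.0853223901659442}
scene fibre_box [(0.86, array([ 0.5207, -0.0668,  0.0035])), (0.36, array([0.3892, 0.4146, 0.0024]))]
scene nut_rim [(0.73, array([ 0.5076, -0.1385,  0.058 ]))]
scene thumb_tab [(0.46, array([ 0.5068, -0.0599,  0.0673])), (0.45, array([ 0.5174, -0.0674,  0.0517]))]
scene bar_pivot [(0.92, array([0.5291, 0.0062, 0.0616]))]
scene cassette_centre [(0.65, array([0.5283, 0.0042, 0.0582])), (0.63, array([ 0.522 , -0.0684,  0.0574]))]
top fibre_box [(0.64, array([ 0.5078, -0.1384,  0.0604])), (0.59, array([ 0.5207, -0.0661, -0.0027]))]
top nut_rim [(0.71, array([ 0.5056, -0.1405,  0.0619]))]
top thumb_tab [(0.61, array([ 0.5081, -0.0617,  0.0728]))]
top bar_pivot [(0.82, array([0.5248, 0.0115, 0.0586]))]
top cassette_centre [(0.79, array([ 0.5194, -0.0645,  0.0446]))]
```

View pics/top0.png

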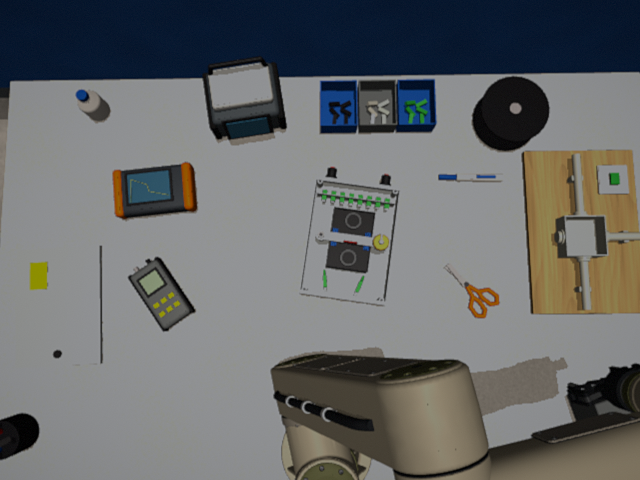

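View pics/scene0.png

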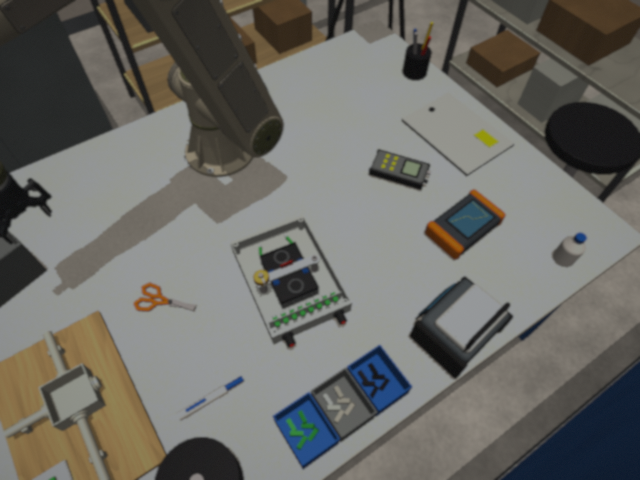

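```bash
python3 - <<'E'
from h import *
r=eyes.read_camera("wrist"); cv2.imwrite("pics/w0.png",r["img"][:,:,::-1]); print(np.round(r["T_tool_cam"],4),r["camera_matrix"])
E
```

```text
[[ 1.000e+00 -3.000e-04  9.000e-04  4.000e-04]
 [-0.000e+00  9.522e-01  3.055e-01 -7.830e-02]
 [-9.000e-04 -3.055e-01  9.522e-01 -1.793e-01]
 [ 0.000e+00  0.000e+00  0.000e+00  1.000e+00]] [[335.40241624   0.         317.629485  ]
 [  0.         335.40241624 245.7311037 ]
 [  0.           0.           1.        ]]
```

View pics/w0.png

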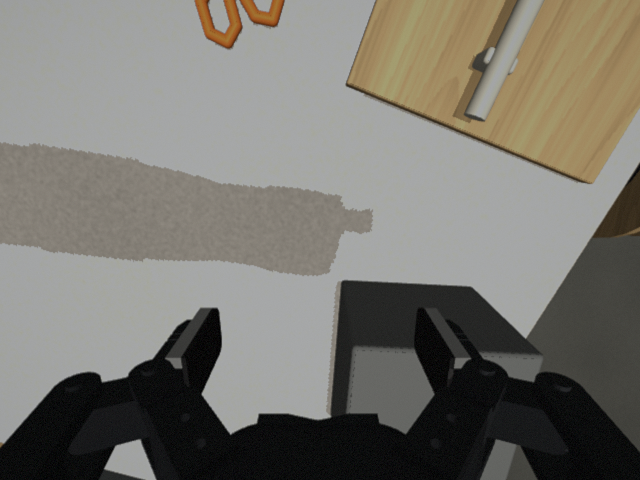

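>>> {"method": "send_rows", "body": {"targets": [[0.025,0.028,-0.005,5.2,255],[0.025,0.028,-0.005,5.2,255],[0.025,0.028,-0.005,5.2,255],[0.025,0.028,-0.005,5.2,255],[0.025,0.028,-0.005,5.2,255],[0.025,0.028,-0.005,5.2,255],[0.025,0.028,-0.005,5.2,255],[0.025,0.028,-0.005,5.2,255],[0.025,0.028,-0.005,5.2,255],[0.025,0.028,-0.005,5.2,255],[0.025,0.028,-0.005,5.2,255],[0,0,0,0,255]], "newtons": 40}}

```text
clock: 1.85
tcp_pos: [0.4766, -0.2279, 0.1385]
orientation: [-0.001, 0.994, -0.105, 0.0]
wrist_force: [-0.9, 0.1, -0.0]
finger_gap: 0.0002
```

```bash
cat >> h.py <<'E'
from scipy.spatial.transform import Rotation as Ro
def wrist(fn):
    s=monitor.get_state(); r=eyes.read_camera("wrist")
    q=s["orientation"]; T=np.eye(4); T[:3,:3]=Ro.from_quat([q[1],q[2],q[3],q[0]]).as_matrix(); T[:3,3]=s["tcp_pos"]
    P=T@r["T_tool_cam"]; cv2.imwrite(f"pics/{fn}.png",r["img"][:,:,::-1]); np.savez(f"{fn}.npz",P=P,K=r["camera_matrix"],img=r["img"],z=r["z_map"])
    return s,r,P
def pts(r,P):
    K=r["camera_matrix"]; z=r["z_map"]; v,u=np.mgrid[:480,:640]
    X=np.stack([(u-K[0,2])/K[0,0]*z,(v-K[1,2])/K[1,1]*z,z],-1)
    return X@P[:3,:3].T+P[:3,3]
E
python3 - <<'E'
from h import *
s,r,P=wrist("w1"); W=pts(r,P)
print(s["tcp_pos"],s["clock"])
for n in ["nut_rim","thumb_tab","bar_pivot","cassette_centre","fibre_box"]:
    print(n,[(d["conf"],np.round(d["xyz"],4)) for d in eyes.tip_of(n,"wrist")[:2]])
E
```

```text
[ 0.4766305  -0.22787764  0.13850331] 1.85
nut_rim [(0.73, array([ 0.5057, -0.1388,  0.0626])), (0.64, array([ 0.6838, -0.3845,  0.0019]))]
thumb_tab []
bar_pivot [(0.58, array([ 0.5064, -0.1387,  0.0606]))]
cassette_centre []
fibre_box [(0.55, array([ 0.5167, -0.0657, -0.0023]))]
```

View pics/w1.png

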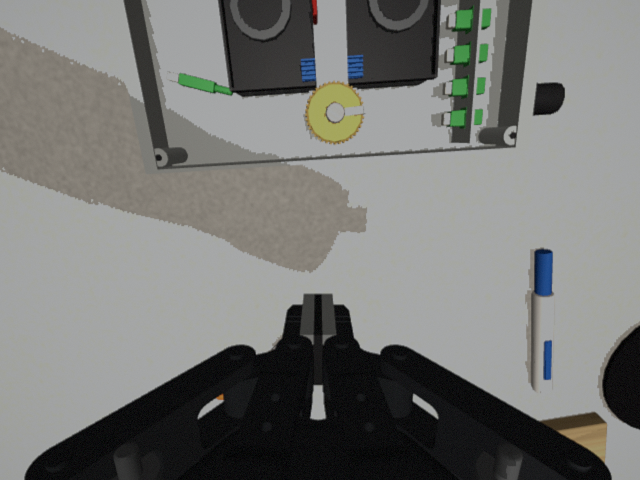

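```bash
cat >> h.py <<'E'
def nut(r,P,fn=None):
    W=pts(r,P); img=r["img"].astype(int)
    hsv=cv2.cvtColor(r["img"],cv2.COLOR_RGB2HSV)
    m=(abs(hsv[...,0].astype(int)-28)<8)&(hsv[...,1]>90)&(hsv[...,2]>70)&(np.hypot(W[...,0]-.507,W[...,1]+.139)<.06)&(W[...,2]>.06)
    zt=np.median(W[m][:,2])
    mm=m&(abs(W[...,2]-zt)<.004)
    # include line+stud: hull
    q=W[mm][:,:2]; h=cv2.convexHull((q*1000).astype(np.float32))
    (cx,cy),rad=cv2.minEnclosingCircle(h)
    c=np.array([cx,cy])/1000
    # line: top-plane pixels not yellow within radius
    d=np.hypot(W[...,0]-c[0],W[...,1]-c[1])
    L=(d>.0095)&(d<.018)&(abs(W[...,2]-zt)<.004)&(hsv[...,1]<70)
    v=W[L][:,:2]-c
    ang=np.degrees(np.arctan2(v[:,1].mean(),v[:,0].mean())) if len(v) else None
    return c,rad,zt,ang,len(v),mm,L
E
python3 - <<'E'
from h import *
d=np.load("w1.npz"); r=dict(img=d["img"],z_map=d["z"],camera_matrix=d["K"]); P=d["P"]
o=nut(r,P); print(o[:5])
W=pts(r,P)
# box z/bar z
for u,v in [(331,60),(270,45),(318,300),(318,340),(310,300),(325,300),(306,300),(330,298),(290,330)]:
    print(u,v,np.round(W[v,u],4), r["z_map"][v,u])
im=r["img"][60:160,260:400,::-1]; cv2.imwrite("pics/z1.png",cv2.resize(im,None,fx=5,fy=5,interpolation=cv2.INTER_NEAREST))
im=r["img"][280:400,250:390,::-1]; cv2.imwrite("pics/z2.png",cv2.resize(im,None,fx=5,fy=5,interpolation=cv2.INTER_NEAREST))
E
```

```text
(array([ 0.50718661, -0.13854515]), 19.292163848876953, np.float64(0.07885574787432134), np.float64(-4.96986079842093), 114)
331 60 [ 0.5131 -0.1036  0.0586] 0.23128462
270 45 [ 0.4733 -0.0827  0.0459] 0.23961027
318 300 [ 0.4794 -0.2173  0.1864] 0.14561453
318 340 [ 0.4788 -0.2198  0.2128] 0.121222876
310 300 [ 0.4758 -0.2171  0.1854] 0.14674728
325 300 [ 0.4824 -0.2178  0.1867] 0.14529738
306 300 [ 0.4741 -0.2167  0.1853] 0.14678408
330 298 [ 0.4845 -0.2183  0.1847] 0.14722654
290 330 [ 0.4679 -0.2188  0.2041] 0.12998213
```

View pics/z1.png

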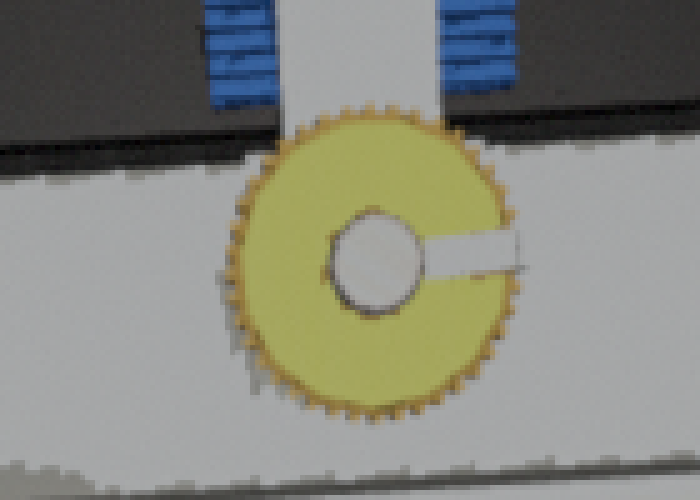

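View pics/z2.png

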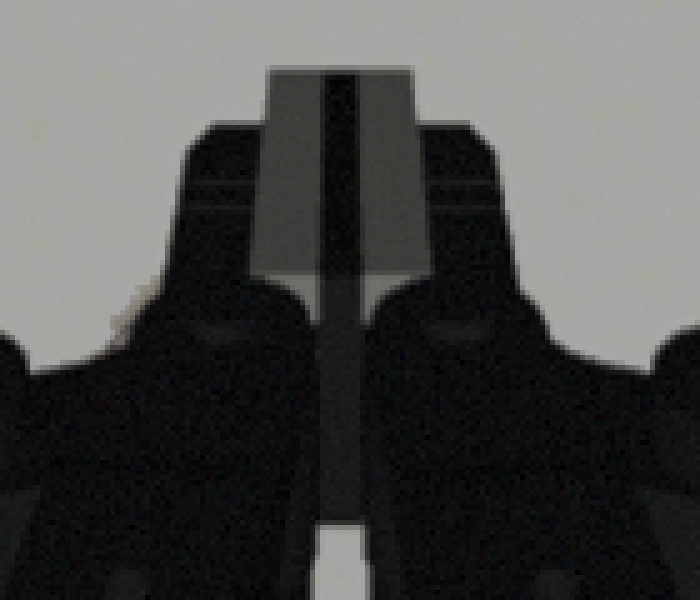

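```bash
python3 - <<'E'
from h import *
for c in ["scene","top"]:
    r=eyes.read_camera(c); W=pts(r,r["pose"])
    m=(np.hypot(W[...,0]-.4766,W[...,1]+.2279)<.05)&(W[...,2]>.03)&(r["z_map"]>0)
    v,u=np.where(m); print(c,len(u), monitor.get_state()["tcp_pos"])
    if len(u):
        print(u.min(),u.max(),v.min(),v.max())
        z=W[m][:,2]; print(np.sort(z)[::max(1,len(z)//15)]); i=np.argsort(z)[:10]; print(np.round(W[m][i],3))
        a,b=max(v.min()-30,0),v.max()+30; e,f=u.min()-30,u.max()+30
        cv2.imwrite(f"pics/{c}_f.png",cv2.resize(r["img"][a:b,e:f,::-1],None,fx=4,fy=4)); print(a,b,e,f)
s=monitor.get_state();print(s["clock"],s["wrist_force"],s["joint_pos"])
E
```

```text
scene 8242 [ 0.47422486 -0.23229222  0.1393682 ]
124 220 71 264
[0.2198164  0.33793421 0.38569986 0.43736415 0.50270872 0.52901093
 0.55139226 0.58278753 0.61972045 0.64009553 0.65022451 0.65576718
 0.65917792 0.6632234  0.66823512 0.67408266]
[[ 0.484 -0.246  0.22 ]
 [ 0.49  -0.227  0.22 ]
 [ 0.478 -0.248  0.221]
 [ 0.49  -0.229  0.221]
 [ 0.488 -0.223  0.221]
 [ 0.485 -0.229  0.223]
 [ 0.487 -0.245  0.223]
 [ 0.485 -0.244  0.224]
 [ 0.491 -0.227  0.226]
 [ 0.485 -0.246  0.226]]
41 294 94 250
top 4086 [ 0.47426639 -0.23224792  0.13932321]
423 536 174 254
[0.18085394 0.51179748 0.64835392 0.65413176 0.65710202 0.65842842
 0.65955365 0.66056824 0.66157879 0.66321104 0.66571383 0.66773536
 0.66918279 0.67035189 0.67157343 0.67509349]
[[ 0.471 -0.219  0.181]
 [ 0.468 -0.223  0.182]
 [ 0.466 -0.222  0.187]
 [ 0.47  -0.219  0.19 ]
 [ 0.471 -0.218  0.198]
 [ 0.524 -0.23   0.241]
 [ 0.521 -0.229  0.248]
 [ 0.526 -0.229  0.257]
 [ 0.523 -0.229  0.258]
 [ 0.521 -0.229  0.258]]
144 284 393 566
2.25 [-0.67222441  0.77988466  0.3864583 ] [-6.07428635e-01  2.45472127e-01 -1.81402153e-01  1.14348236e+00
 -3.47146245e-05  1.18316377e+00]
```

View pics/scene_f.png

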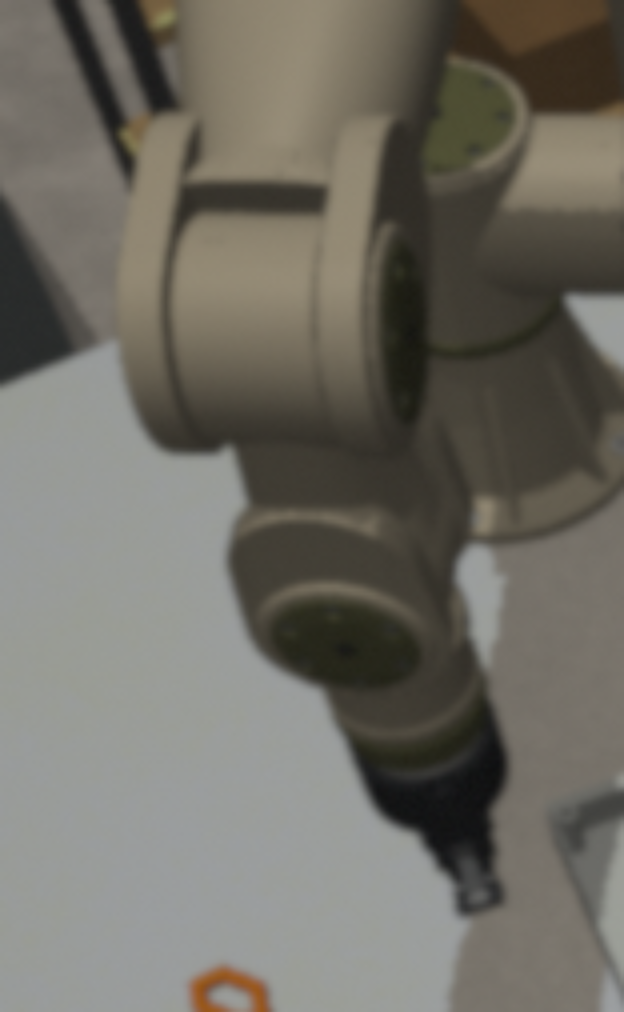

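View pics/top_f.png

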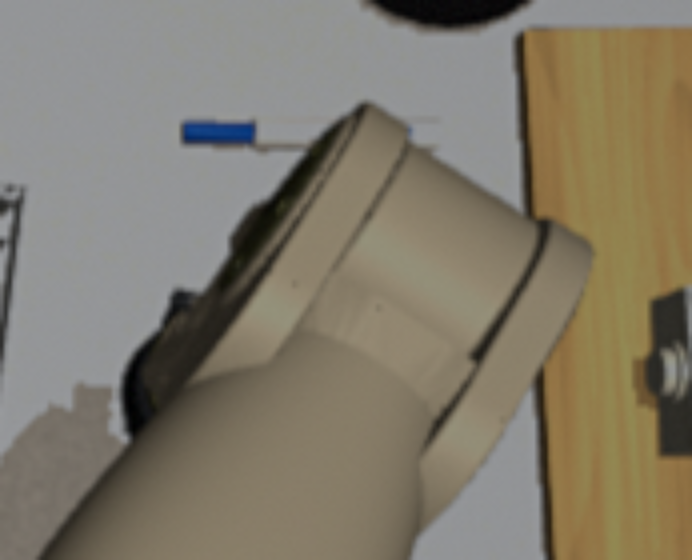

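```bash
python3 - <<'E'
from h import *
r=eyes.read_camera("scene"); W=pts(r,r["pose"])
for v in range(245,282,2): print(v,[tuple(np.round(W[v,u],3)) for u in (208,212,216)])
cv2.imwrite("pics/scene_g.png",cv2.resize(r["img"][230:290,180:250,::-1],None,fx=8,fy=8))
E
```

```text
245 [(np.float64(0.512), np.float64(-0.238), np.float64(0.318)), (np.float64(0.512), np.float64(-0.23), np.float64(0.31)), (np.float64(0.497), np.float64(-0.219), np.float64(0.281))]
247 [(np.float64(0.511), np.float64(-0.239), np.float64(0.31)), (np.float64(0.512), np.float64(-0.232), np.float64(0.304)), (np.float64(0.497), np.float64(-0.22), np.float64(0.273))]
249 [(np.float64(0.511), np.float64(-0.241), np.float64(0.303)), (np.float64(0.513), np.float64(-0.233), np.float64(0.298)), (np.float64(0.496), np.float64(-0.222), np.float64(0.266))]
251 [(np.float64(0.512), np.float64(-0.242), np.float64(0.297)), (np.float64(0.513), np.float64(-0.235), np.float64(0.292)), (np.float64(0.495), np.float64(-0.223), np.float64(0.256))]
253 [(np.float64(0.509), np.float64(-0.243), np.float64(0.285)), (np.float64(0.516), np.float64(-0.237), np.float64(0.29)), (np.float64(0.492), np.float64(-0.224), np.float64(0.245))]
255 [(np.float64(0.511), np.float64(-0.245), np.float64(0.282)), (np.float64(0.516), np.float64(-0.238), np.float64(0.283)), (np.float64(0.493), np.float64(-0.225), np.float64(0.23
[... 1702 characters left out ...]
), np.float64(0.003)), (np.float64(0.394), np.float64(-0.232), np.float64(0.001)), (np.float64(0.397), np.float64(-0.222), np.float64(-0.003))]
277 [(np.float64(0.392), np.float64(-0.243), np.float64(-0.001)), (np.float64(0.398), np.float64(-0.234), np.float64(-0.0)), (np.float64(0.404), np.float64(-0.225), np.float64(-0.001))]
279 [(np.float64(0.397), np.float64(-0.246), np.float64(-0.002)), (np.float64(0.405), np.float64(-0.238), np.float64(0.002)), (np.float64(0.411), np.float64(-0.229), np.float64(0.002))]
281 [(np.float64(1.068), np.float64(-0.346), np.float64(1.153)), (np.float64(0.408), np.float64(-0.24), np.float64(-0.001)), (np.float64(0.415), np.float64(-0.231), np.float64(0.001))]
```

View pics/scene_g.png

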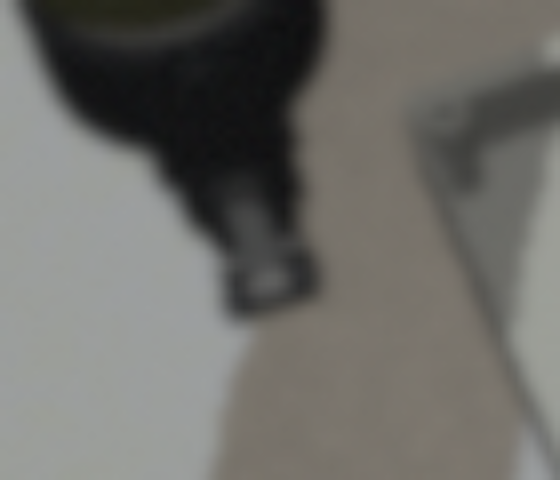

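```bash
python3 - <<'E'
from h import *
s=monitor.get_state(); t=s["tcp_pos"]
for c in ["scene","top"]:
    r=eyes.read_camera(c); T=np.linalg.inv(r["pose"])
    for h in [0,.019,.047,.073,.1,.12]:
        p=T[:3,:3]@(t+[0,0,h])+T[:3,3]; q=r["camera_matrix"]@p; print(c,h,np.round(q[:2]/q[2],1),round(p[2],3), r["z_map"][int(q[1]/q[2]),int(q[0]/q[2])])
    print(np.round(r["pose"],3))
E
```

```text
scene 0 [217.  272.3] 1.154 1.3146424
scene 0.019 [215.6 268.3] 1.138 1.0157826
scene 0.047 [213.5 262.4] 1.114 1.0134246
scene 0.073 [211.4 256.6] 1.092 1.0158523
scene 0.1 [209.2 250.4] 1.069 1.0009851
scene 0.12 [207.5 245.6] 1.052 0.9829342
[[ 0.555  0.706 -0.441  1.068]
 [ 0.832 -0.469  0.297 -0.346]
 [ 0.003 -0.531 -0.847  1.153]
 [ 0.     0.     0.     1.   ]]
top 0 [425.4 252.4] 1.203 1.0283239
top 0.019 [427.1 251.5] 1.184 1.0107598
top 0.047 [429.5 250.1] 1.156 0.6882009
top 0.073 [432.  248.7] 1.13 0.68626493
top 0.1 [434.6 247.3] 1.104 0.6807641
top 0.12 [436.6 246.1] 1.084 0.6770994
[[-0.009 -0.992  0.123  0.346]
 [-1.     0.011  0.014  0.004]
 [-0.015 -0.123 -0.992  1.339]
 [ 0.     0.     0.     1.   ]]
```

>>> {"method": "send_rows", "body": {"targets": [[0.005,0.014,-0.02,2,255],[0.005,0.014,-0.02,2,255],[0.004,0.012,-0.02,0,255],[0.002,0.01,-0.01,0,255],[0,0,0,0,255],[0,0,0,0,255]]}}

```text
clock: 3.0
tcp_pos: [0.491, -0.1815, 0.0697]
orientation: [0.0, 0.997, -0.074, 0.0]
wrist_force: [0.8, 0.0, -0.6]
finger_gap: -0.0003
```

```bash
python3 - <<'E'
from h import *
s,r,P=wrist("w2"); print(s["tcp_pos"],s["wrist_force"],s["orientation"],s["clock"])
o=nut(r,P); print(o[:5])
W=pts(r,P)
for v in range(270,360,8): print(v,np.round(W[v,318],3),np.round(W[v,305],3))
E
```

```text
[ 0.49100519 -0.18152615  0.06967647] [ 0.77775251  0.01173653 -0.57050125] [ 2.56158294e-04  9.97276640e-01 -7.37507936e-02  2.39996806e-04] 3.0
(array([ 0.50767767, -0.13782239]), 19.42809295654297, np.float64(0.07889244835549564), np.float64(-7.892911937339926), 171)
270 [ 0.488 -0.204 -0.001] [ 0.478 -0.203 -0.001]
278 [ 0.487 -0.211  0.   ] [ 0.477 -0.209 -0.   ]
286 [ 0.486 -0.218 -0.   ] [ 0.476 -0.216 -0.   ]
294 [ 0.493 -0.171  0.111] [ 0.487 -0.17   0.111]
302 [ 0.493 -0.171  0.119] [ 0.487 -0.17   0.119]
310 [ 0.493 -0.17   0.127] [ 0.488 -0.17   0.126]
318 [ 0.493 -0.171  0.133] [ 0.488 -0.171  0.131]
326 [ 0.493 -0.171  0.138] [ 0.488 -0.17   0.139]
334 [ 0.493 -0.171  0.144] [ 0.488 -0.17   0.144]
342 [ 0.492 -0.174  0.144] [ 0.489 -0.169  0.151]
350 [ 0.492 -0.178  0.143] [ 0.489 -0.169  0.155]
358 [ 0.491 -0.181  0.143] [ 0.489 -0.169  0.159]
```

View pics/w2.png

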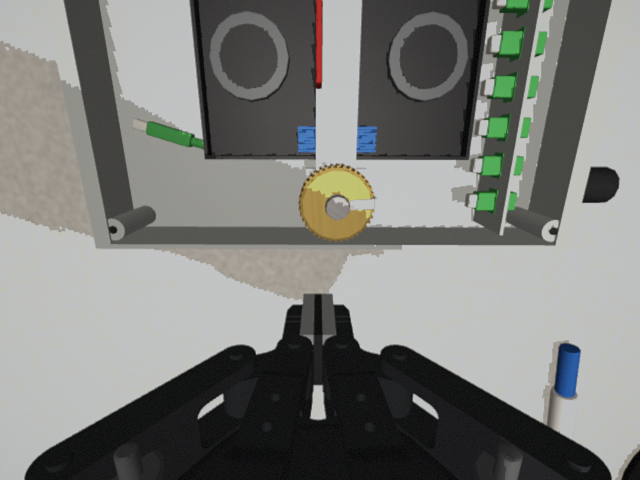

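>>> {"method": "send_rows", "body": {"targets": [[0.0005,0.004,0,0,255],[0.0005,0.004,0,0,255],[0.0005,0.004,0,0,255],[0,0.001,0,0,255],[0,0.001,0,0,255],[0,0.001,0,0,255],[0,0.001,0,0,255],[0,0,0,0,255]]}}

```text
clock: 3.85
tcp_pos: [0.4922, -0.1651, 0.0691]
orientation: [-0.0, 0.997, -0.074, 0.0]
wrist_force: [0.1, -0.1, 0.9]
finger_gap: -0.0
```

>>> {"method": "send_rows", "body": {"targets": [[0,0.0015,0,0,255],[0,0.0015,0,0,255],[0,0.0015,0,0,255],[0,0,0,0,255]]}}

```text
clock: 4.25
tcp_pos: [0.4922, -0.1605, 0.0691]
orientation: [-0.0, 0.997, -0.074, -0.0]
wrist_force: [-0.8, -0.5, 0.2]
finger_gap: 0.0001
```

```bash
python3 - <<'E'
from h import *
s,r,P=wrist("w3"); print(s["tcp_pos"],s["wrist_force"],s["clock"])
o=nut(r,P); print(o[:5])
E
```

```text
[ 0.49219269 -0.16051444  0.06910468] [-0.80024137 -0.48047239  0.19331814] 4.25
(array([ 0.50724454, -0.13829361]), 19.12660789489746, np.float64(0.0789083023043948), np.float64(-5.446383350503294), 157)
```

View pics/w3.png

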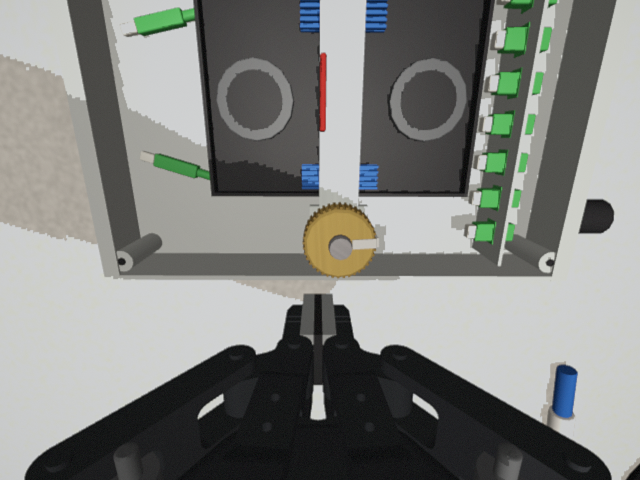

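>>> {"method": "send_rows", "body": {"targets": [[0,-0.01,0,0,255],[0,-0.01,-0.005,0,255],[0,0,-0.005,0,255],[0,0,-0.004,0,255],[0,0,-0.003,0,255],[0,0,-0.003,0,255],[0,0,-0.003,0,255],[0,0,0,0,255]]}}

```text
clock: 5.1
tcp_pos: [0.492, -0.1804, 0.0456]
orientation: [-0.0, 0.997, -0.074, -0.0]
wrist_force: [-0.6, 0.2, 0.2]
finger_gap: 0.0002
```

>>> {"method": "send_rows", "body": {"targets": [[0,0,-0.004,0,255],[0,0,-0.004,0,255],[0,0,-0.004,0,255],[0,0,-0.004,0,255],[0,0,-0.003,0,255],[0,0,0,0,255]]}}

```text
clock: 5.7
tcp_pos: [0.4919, -0.1805, 0.0266]
orientation: [-0.0, 0.997, -0.074, -0.0]
wrist_force: [0.0, 0.6, -0.2]
finger_gap: 0.0002
```

```bash
python3 - <<'E'
from h import *
s,r,P=wrist("w4"); print(s["tcp_pos"],s["wrist_force"],s["clock"])
o=nut(r,P); print(o[:5])
W=pts(r,P)
for v in range(286,350,8): print(v,np.round(W[v,318],3),np.round(W[v,305],3))
E
```

```text
[ 0.49186549 -0.18053946  0.02655825] [ 0.04579146  0.61130328 -0.224587  ] 5.7
(array([ 0.50764249, -0.13804982]), 19.648420333862305, np.float64(0.07890792765893057), np.float64(-6.741087609262864), 292)
286 [ 0.49  -0.198 -0.001] [ 0.481 -0.196 -0.001]
294 [ 0.494 -0.169  0.069] [ 0.488 -0.169  0.068]
302 [ 0.494 -0.17   0.076] [ 0.488 -0.169  0.076]
310 [ 0.494 -0.17   0.083] [ 0.489 -0.169  0.083]
318 [ 0.494 -0.17   0.09 ] [ 0.489 -0.169  0.09 ]
326 [ 0.494 -0.17   0.095] [ 0.489 -0.169  0.095]
334 [ 0.494 -0.17   0.1  ] [ 0.489 -0.17   0.1  ]
342 [ 0.493 -0.173  0.101] [ 0.49  -0.169  0.106]
```

View pics/w4.png

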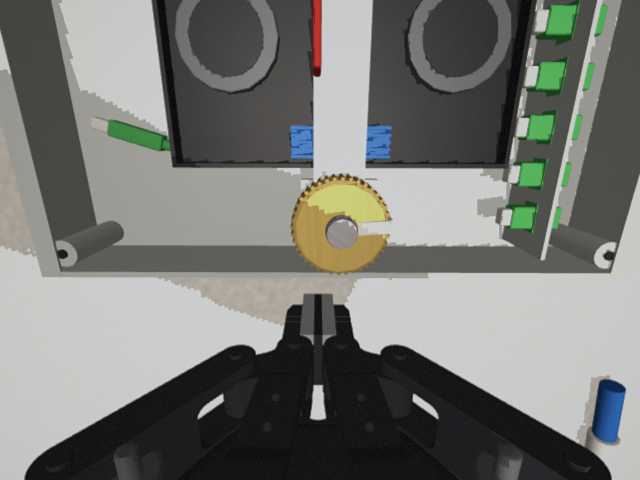

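>>> {"method": "send_rows", "body": {"targets": [[0.003,0.005,0,0,255],[0.002,0.005,0,0,255],[0,0.001,0,0,255],[0,0.001,0,0,255],[0,0.001,0,0,255],[0,0.001,0,0,255],[0,0,0,0,255]]}}

```text
clock: 6.45
tcp_pos: [0.4974, -0.1677, 0.0273]
orientation: [0.001, 0.997, -0.074, 0.0]
wrist_force: [-1.1, -3.8, -0.2]
finger_gap: 0.0003
```

>>> {"method": "send_rows", "body": {"targets": [[0.0002,0.0012,0,0,255],[0.0025,-0.0003,0,0,255],[0.0025,-0.0003,0,0,255],[0.0025,-0.0003,0,0,255],[0.0025,-0.0003,0,0,255],[0.0025,-0.0003,0,0,255],[0,0,0,0,255]]}}

```text
clock: 7.15
tcp_pos: [0.5101, -0.1694, 0.0275]
orientation: [0.002, 0.997, -0.075, 0.0]
wrist_force: [-2.4, -8.7, 0.0]
finger_gap: 0.0001
```

```bash
python3 - <<'E'
from h import *
s,r,P=wrist("w5"); print(s["tcp_pos"],s["wrist_force"],s["clock"])
o=nut(r,P); print(o[:5])
cv2.imwrite("pics/w5.png",cv2.resize(r["img"][150:350,200:440,::-1],None,fx=3,fy=3))
E
```

```text
[ 0.51014506 -0.16943935  0.02752805] [-2.39982928 -8.67804913  0.04288918] 7.15
(array([ 0.50751273, -0.13845656]), 19.285737991333008, np.float64(0.07913325720422991), np.float64(31.883687523663763), 272)
```

View pics/w5.png

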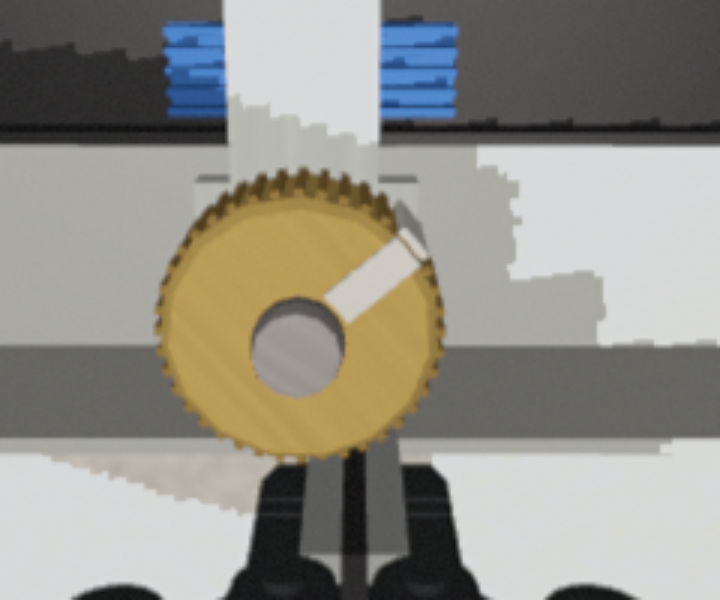

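>>> {"method": "send_rows", "body": {"targets": [[0.003,-0.0001,0,0,255],[0.003,0.0004,0,0,255],[0.003,0.0009,0,0,255],[0.0029,-0.0083,0,0,255],[-0.0198,0.0027,0,0,255],[-0.0151,0.0021,0,0,255],[0.0007,0.005,0,0,255],[0.0004,0.0028,0,0,255],[0.0026,-0.0017,0,0,255],[0.0028,-0.0012,0,0,255],[0.003,-0.0007,0,0,255],[0,0,0,0,255]]}}

```text
clock: 8.4
tcp_pos: [0.497, -0.1676, 0.0272]
orientation: [0.002, 0.997, -0.074, -0.0]
wrist_force: [-3.2, -9.1, -1.3]
finger_gap: -0.0002
```

```bash
python3 - <<'E'
from h import *
s,r,P=wrist("w6"); print(s["tcp_pos"],s["wrist_force"],s["clock"])
o=nut(r,P); print(o[:5])
d=o[0]-s["tcp_pos"][:2]; print("e",-(d@[.991,-.136])*1e3,"n",-(d@[.136,.991])*1e3)
E
```

```text
[ 0.49703204 -0.16762848  0.0272102 ] [-3.16626457 -9.14005617 -1.25075582] 8.4
(array([ 0.50720782, -0.13874454]), 19.586336135864258, np.float64(0.07967295862754231), np.float64(98.86900833066662), 286)
e -6.15598166972752 n -30.007895906224995
```

>>> {"method": "send_rows", "body": {"targets": [[0.0032,-0.0008,0,0,255],[0.0032,-0.0004,0,0,255],[0.0032,-0.0004,0,0,255],[0.0032,-0.0005,0,0,255],[0.003,-0.0001,0,0,255],[0.003,0.0004,0,0,255],[0.003,0.0009,0,0,255],[0.0029,-0.0083,0,0,255],[-0.0198,0.0027,0,0,255],[-0.0143,0.002,0,0,255],[0.0007,0.005,0,0,255],[0.0004,0.0028,0,0,255]]}}

```text
clock: 9.65
tcp_pos: [0.4875, -0.163, 0.0271]
orientation: [0.002, 0.997, -0.074, -0.001]
wrist_force: [-5.6, -9.6, -0.3]
finger_gap: 0.0002
```

>>> {"method": "send_rows", "body": {"targets": [[0.0026,-0.0017,0,0,255],[0.0028,-0.0012,0,0,255],[0.003,-0.0007,0,0,255],[0.0032,-0.0005,0,0,255],[0.0032,-0.0004,0,0,255],[0.0032,-0.0004,0,0,255],[0.0032,-0.0005,0,0,255],[0,0,0,0,255]]}}

```text
clock: 10.45
tcp_pos: [0.5113, -0.1696, 0.0276]
orientation: [0.002, 0.997, -0.074, 0.001]
wrist_force: [-0.5, -6.9, 0.7]
finger_gap: -0.0002
```

```bash
python3 - <<'E'
from h import *
s,r,P=wrist("w7"); print(s["tcp_pos"],s["wrist_force"],s["clock"])
o=nut(r,P); print(o[:5])
d=np.array([.5075,-.1384])-s["tcp_pos"][:2]; print("e",-(d@[.991,-.136])*1e3,"n",-(d@[.136,.991])*1e3)
cv2.imwrite("pics/w7.png",cv2.resize(r["img"][150:350,200:440,::-1],None,fx=3,fy=3))
E
```

```text
[ 0.51127776 -0.16956636  0.02755477] [-0.48426757 -6.88001663  0.74423667] 10.45
(array([ 0.5074458 , -0.13837019]), 19.384849548339844, np.float64(0.08064516960166249), np.float64(-115.02764903648647), 226)
e 7.982389016142578 n -30.372087785884464
```

View pics/w7.png

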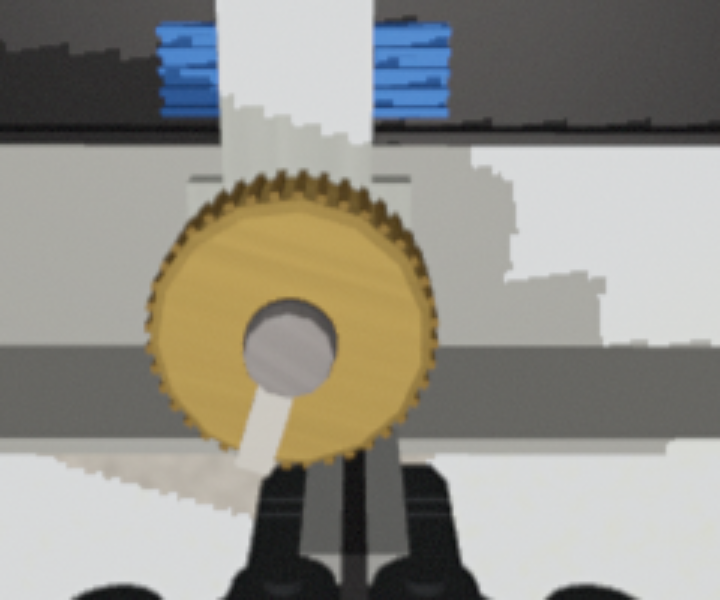

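>>> {"method": "send_rows", "body": {"targets": [[0.003,-0.0001,0,0,255],[0.003,0.0004,0,0,255],[0.003,0.0009,0,0,255],[0.0029,-0.0083,0,0,255],[-0.0198,0.0027,0,0,255],[-0.0155,0.0021,0,0,255],[0.0007,0.005,0,0,255],[0.0004,0.0028,0,0,255],[0.0026,-0.0017,0,0,255],[0.0028,-0.0012,0,0,255],[0.003,-0.0007,0,0,255],[0.0032,-0.0005,0,0,255]]}}

```text
clock: 11.7
tcp_pos: [0.4994, -0.1681, 0.0273]
orientation: [0.002, 0.997, -0.074, -0.0]
wrist_force: [-4.0, -7.4, -0.7]
finger_gap: -0.0002
```

>>> {"method": "send_rows", "body": {"targets": [[0.0032,-0.0004,0,0,255],[0.0032,-0.0004,0,0,255],[0.0032,-0.0005,0,0,255],[0.003,-0.0001,0,0,255],[0.003,0.0004,0,0,255],[0.003,0.0009,0,0,255],[0.0029,-0.0083,0,0,255],[-0.0198,0.0027,0,0,255],[-0.0143,0.002,0,0,255],[0.0007,0.005,0,0,255],[0.0004,0.0028,0,0,255]]}}

```text
clock: 12.8
tcp_pos: [0.487, -0.1627, 0.0271]
orientation: [0.001, 0.997, -0.074, -0.001]
wrist_force: [-4.9, -9.0, 0.7]
finger_gap: 0.0002
```

```bash
cat > look.py <<'E'
import sys
from h import *
f=sys.argv[1]
s,r,P=wrist(f); print(s["tcp_pos"],s["wrist_force"],s["clock"])
o=nut(r,P); print(o[:5])
d=np.array([.5075,-.1384])-s["tcp_pos"][:2]; print("e",-(d@[.991,-.136])*1e3,"n",-(d@[.136,.991])*1e3)
cv2.imwrite(f"pics/{f}.png",cv2.resize(r["img"][150:350,200:440,::-1],None,fx=3,fy=3))
E
python3 look.py w8
```

```text
[ 0.48702093 -0.16268069  0.02712064] [-4.88022649 -8.99796457  0.65648629] 12.8
(array([ 0.50778503, -0.13792665]), 19.500734329223633, np.float64(0.08158820133748523), np.float64(19.5163933508141), 286)
e -16.992586089914813 n -26.84731336001526
```

>>> {"method": "send_rows", "body": {"targets": [[0.0026,-0.0017,0,0,255],[0.0028,-0.0012,0,0,255],[0.003,-0.0007,0,0,255],[0.0032,-0.0005,0,0,255],[0.0032,-0.0004,0,0,255],[0.0032,-0.0004,0,0,255],[0.0032,-0.0005,0,0,255],[0.003,-0.0001,0,0,255],[0.003,0.0004,0,0,255],[0.003,0.0009,0,0,255],[0.0029,-0.0083,0,0,255],[-0.0198,0.0027,0,0,255]]}}

```text
clock: 14.05
tcp_pos: [0.5046, -0.1734, 0.0276]
orientation: [0.001, 0.997, -0.073, 0.002]
wrist_force: [-0.4, 0.7, 0.2]
finger_gap: -0.0003
```

>>> {"method": "send_rows", "body": {"targets": [[-0.0143,0.002,0,0,255],[0.0007,0.005,0,0,255],[0.0004,0.0028,0,0,255],[0.0026,-0.0017,0,0,255],[0.0028,-0.0012,0,0,255],[0.003,-0.0007,0,0,255],[0.0032,-0.0005,0,0,255],[0.0032,-0.0004,0,0,255],[0.0032,-0.0004,0,0,255],[0.0032,-0.0005,0,0,255],[0,0,0,0,255]]}}

```text
clock: 15.15
tcp_pos: [0.5104, -0.1696, 0.0276]
orientation: [0.002, 0.997, -0.074, 0.001]
wrist_force: [-1.7, -7.5, -0.3]
finger_gap: 0.0001
```

```bash
python3 look.py w9
```

```text
[ 0.51043398 -0.16957867  0.02758805] [-1.70295301 -7.4913365  -0.27470206] 15.15
(array([ 0.50742892, -0.13860329]), 19.5772705078125, np.float64(0.08278127875001066), np.float64(-163.14684987950668), 263)
e 7.147873188191962 n -30.499038646706786
```

View pics/w9.png

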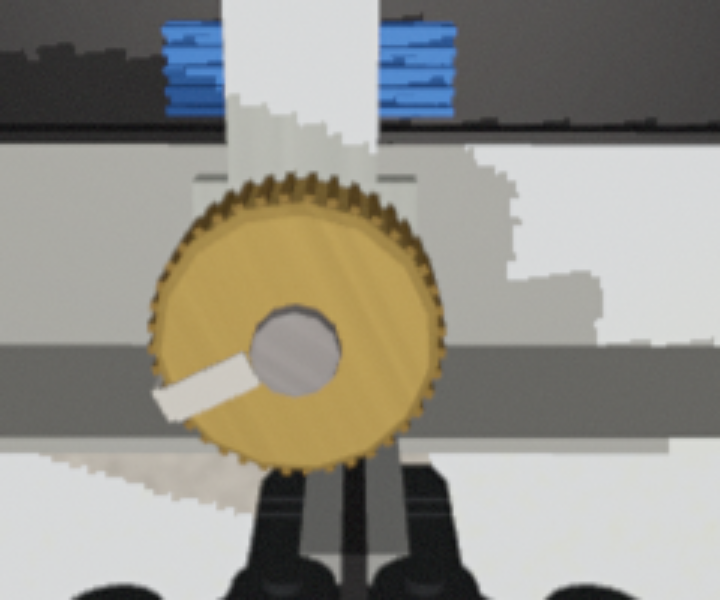

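>>> {"method": "send_rows", "body": {"targets": [[0.003,-0.0001,0,0,255],[0.003,0.0004,0,0,255],[0.003,0.0009,0,0,255],[0.0029,-0.0083,0,0,255],[-0.0198,0.0027,0,0,255],[-0.0147,0.002,0,0,255],[0.0007,0.005,0,0,255],[0.0004,0.0028,0,0,255],[0.0026,-0.0017,0,0,255],[0.0028,-0.0012,0,0,255],[0.003,-0.0007,0,0,255],[0.0032,-0.0005,0,0,255]]}}

```text
clock: 16.4
tcp_pos: [0.4995, -0.1681, 0.0274]
orientation: [0.002, 0.997, -0.074, 0.0]
wrist_force: [-3.3, -6.7, 0.3]
finger_gap: 0.0001
```

>>> {"method": "send_rows", "body": {"targets": [[0.0032,-0.0004,0,0,255],[0.0032,-0.0004,0,0,255],[0.0032,-0.0005,0,0,255],[0.003,-0.0001,0,0,255],[0.003,0.0004,0,0,255],[0.003,0.0009,0,0,255],[0.0029,-0.0083,0,0,255],[-0.0198,0.0027,0,0,255],[-0.0143,0.002,0,0,255],[0,0,0,0,255]]}}

```text
clock: 17.4
tcp_pos: [0.4849, -0.169, 0.0268]
orientation: [-0.001, 0.997, -0.074, -0.001]
wrist_force: [-0.4, -0.3, -0.0]
finger_gap: 0.0001
```

```bash
python3 look.py w10
```

```text
[ 0.48494592 -0.16900797  0.02681457] [-0.44153408 -0.30194329 -0.00429675] 17.4
(array([ 0.50747232, -0.13776671]), 19.350330352783203, np.float64(0.08374870024955716), np.float64(-29.727300929064054), 280)
e -18.188412895907113 n -33.399855222919875
```

>>> {"method": "send_rows", "body": {"targets": [[0.0007,0.005,0,0,255],[0.0004,0.0028,0,0,255],[0.0026,-0.0017,0,0,255],[0.0028,-0.0012,0,0,255],[0,0,0,0,255],[-0.002,-0.006,0,0,255],[0,-0.004,0,0,255],[0,0,0,0,255]]}}

```text
clock: 18.25
tcp_pos: [0.4911, -0.175, 0.0271]
orientation: [-0.0, 0.997, -0.074, 0.0]
wrist_force: [-0.4, 0.1, 0.5]
finger_gap: 0.0002
```

```bash
python3 look.py w11; python3 - <<'E'
from h import *
# consistent line direction: ray from axis (fixed xy) via minAreaRect/regression of line pixels
for f in ["w1","w2","w3","w4","w11"]:
    d=np.load(f+".npz"); r=dict(img=d["img"],z_map=d["z"],camera_matrix=d["K"]); P=d["P"]
    o=nut(r,P); L=o[6]; W=pts(r,P)[L][:,:2].astype(np.float32)
    vx,vy,_,_=cv2.fitLine(W*1000,cv2.DIST_HUBER,0,.01,.01).ravel(); a=np.degrees(np.arctan2(vy*np.sign(vx),abs(vx)))
    c=np.array([.5075,-.1383]); v=W-c
    print(f,"fit",round(a,1),"ctr",round(float(o[3]),1), "ctr2",round(float(np.degrees(np.arctan2(v[:,1].mean(),v[:,0].mean()))),1),o[2])
E
```

```text
[ 0.49105216 -0.17497255  0.02712826] [-0.36655593  0.14936363  0.50677419] 18.25
(array([ 0.50774384, -0.13766141]), 19.48940658569336, np.float64(0.08387272390146382), np.float64(-16.4936513182023), 295)
e -11.325942395200267 n -38.48029867981849
w1 fit -13.7 ctr -5.0 ctr2 -6.1 0.07885574787432134
w2 fit 1.0 ctr -7.9 ctr2 -5.8 0.07889244835549564
w3 fit -4.2 ctr -5.4 ctr2 -5.5 0.0789083023043948
w4 fit -2.8 ctr -6.7 ctr2 -5.6 0.07890792765893057
w11 fit -9.8 ctr -16.5 ctr2 -13.6 0.08387272390146382
```

View pics/w11.png

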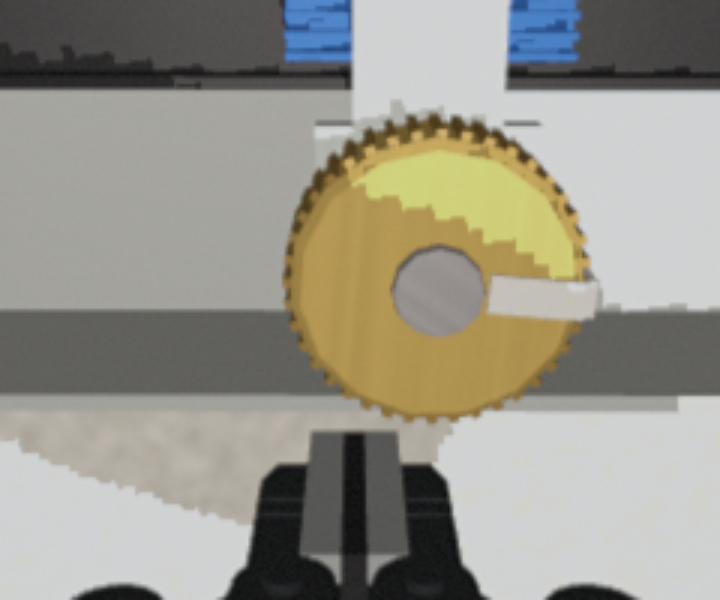

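>>> {"method": "send_rows", "body": {"targets": [[0.0055,0.0073,0,0,255],[0.0003,0.0024,0,0,255],[0,0,0,0,255],[0.002,-0.0003,0,0,255],[0.002,-0.0003,0,0,255],[0,0,0,0,255],[-0.0008,-0.006,0,0,255],[-0.0098,-0.0045,0,0,255],[0,0,0,0,255]]}}

```text
clock: 19.2
tcp_pos: [0.4883, -0.1755, 0.0269]
orientation: [-0.0, 0.997, -0.074, -0.001]
wrist_force: [0.0, -0.1, -0.5]
finger_gap: 0.0005
```

```bash
python3 look.py w12; python3 - <<'E'
from h import *
for f in ["w4","w11","w12"]:
    d=np.load(f+".npz"); r=dict(img=d["img"],z_map=d["z"],camera_matrix=d["K"]); P=d["P"]
    o=nut(r,P); L=o[6]; W=pts(r,P)[L][:,:2]
    c=np.array([.5075,-.1383]); v=W-c
    # image-rectified top view: warp top plane to 0.1mm/px
    K=d["K"]; R=P[:3,:3].T; t=-R@P[:3,3]; z0=o[2]
    H=K@np.column_stack([R[:,0],R[:,1],R[:,2]*z0+t])   # (x,y,1)->px
    S=np.array([[1e-4,0,.5075-.03],[0,-1e-4,-.1383+.03],[0,0,1]])
    im=cv2.warpPerspective(r["img"],H@S,(600,600),flags=cv2.INTER_LINEAR|cv2.WARP_INVERSE_MAP)
    cv2.imwrite(f"pics/rect_{f}.png",im[:,:,::-1])
    print(f,"ctr2",np.degrees(np.arctan2(v[:,1].mean(),v[:,0].mean())),o[2])
a=[cv2.imread(f"pics/rect_{f}.png")[100:500,100:500] for f in ["w4","w12"]]
cv2.imwrite("pics/cmp.png",np.hstack(a))
E
```

```text
[ 0.4882987  -0.17554228  0.02685976] [ 0.02746869 -0.07717909 -0.4828803 ] 19.2
(array([ 0.5077706 , -0.13788896]), 19.585691452026367, np.float64(0.08394841500223553), np.float64(-2.174815633815277), 306)
e -13.977141522242732 n -39.41937631765063
w4 ctr2 -5.640369819077958 0.07890792765893057
w11 ctr2 -13.642771916669387 0.08387272390146382
w12 ctr2 -0.4393818745611342 0.08394841500223553
```

View pics/cmp.png

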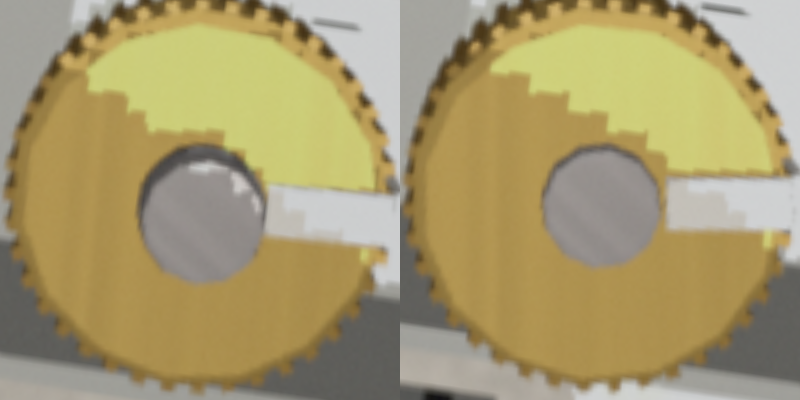

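```bash
python3 - <<'E'
from h import *
for f in ["w3","w12"]:
    d=np.load(f+".npz"); r=dict(img=d["img"],z_map=d["z"],camera_matrix=d["K"]); P=d["P"]; W=pts(r,P)
    hsv=cv2.cvtColor(r["img"],cv2.COLOR_RGB2HSV); h=hsv[...,0].astype(int)
    m=((h<6)|(h>174))&(hsv[...,1]>150)&(W[...,2]>.058)
    q=W[m]; print(f,m.sum(), q.min(0),q.max(0) if len(q) else 0)
    t=q[q[:,2]>.074]; 
    if len(t)>5:
        vx,vy,x0,y0=cv2.fitLine((t[:,:2]*1000).astype(np.float32),cv2.DIST_L2,0,.01,.01).ravel(); print("top",t[:,:2].mean(0),"dir deg",np.degrees(np.arctan2(vy,vx)),t.min(0),t.max(0))
    b=(hsv[...,1]<40)&(abs(W[...,2]-.059)<.002)&(abs(W[...,0]-.515)<.03)&(W[...,1]>-.115)&(W[...,1]<-.03)
    q=W[b]; 
    if len(q)>50:
        vx,vy,x0,y0=cv2.fitLine((q[:,:2]*1000).astype(np.float32),cv2.DIST_HUBER,0,.01,.01).ravel(); print("bar",x0,y0,"dir",np.degrees(np.arctan2(vy,vx)))
d=np.load("w2.npz"); r=dict(img=d["img"],z_map=d["z"],camera_matrix=d["K"]); W=pts(r,d["P"]); t=np.array([.491,-.1815,.0697])
for v in (300,308,314,320,330): print(v,[tuple(np.round((W[v,u]-t)*1e3,0)) for u in (286,292,298,340,346,352)])
E
```

```text
w3 429 [ 0.50384439 -0.08336875  0.07549995] [ 0.51255344 -0.04756051  0.24837686]
top [ 0.509202   -0.06315362] dir deg 81.02677 [ 0.50384439 -0.08336875  0.07549995] [ 0.51255344 -0.04756051  0.24837686]
bar 518.78217 -69.47983 dir 79.81935
w12 714 [ 0.5002127  -0.09858755  0.06316001] [ 0.51145193 -0.05573083  0.20619712]
top [ 0.50835031 -0.06838231] dir deg 81.25438 [ 0.5002127  -0.09858755  0.07409867] [ 0.51145193 -0.05573083  0.20619712]
bar 516.9128 -81.952774 dir 77.619194
300 [(np.float64(-33.0), np.float64(-45.0), np.float64(-71.0)), (np.float64(-28.0), np.float64(-46.0), np.float64(-70.0)), (np.float64(-23.0), np.float64(-47.0), np.float64(-70.0)), (np.float64(11.0), np.float64(-52.0), np.float64(-71.0)), (np.float64(16.0), np.float64(-52.0), np.float64(-70.0)), (np.float64(21.0), np.float64(-53.0), np.float64(-70.0))]
308 [(np.float64(-34.0), np.float64(-52.0), np.float64(-69.0)), (np.float64(-10.0), np.float64(8.0), np.float64(47.0)), (np.float64(-7.0), np.float64(8.0), np.float64(46.0)), (np.float64(11.0), np.float64(5.0), np.float64(47.0)), (np.float64(14.0), np.floa
[... 400 characters left out ...]
6.0), np.float64(-70.0))]
320 [(np.float64(-12.0), np.float64(8.0), np.float64(57.0)), (np.float64(-9.0), np.float64(8.0), np.float64(57.0)), (np.float64(-7.0), np.float64(8.0), np.float64(57.0)), (np.float64(10.0), np.float64(5.0), np.float64(57.0)), (np.float64(13.0), np.float64(5.0), np.float64(58.0)), (np.float64(19.0), np.float64(-71.0), np.float64(-69.0))]
330 [(np.float64(-11.0), np.float64(8.0), np.float64(65.0)), (np.float64(-9.0), np.float64(8.0), np.float64(65.0)), (np.float64(-6.0), np.float64(8.0), np.float64(65.0)), (np.float64(10.0), np.float64(6.0), np.float64(65.0)), (np.float64(12.0), np.float64(5.0), np.float64(65.0)), (np.float64(14.0), np.float64(5.0), np.float64(65.0))]
```

>>> {"method": "send_rows", "body": {"targets": [[-0.0212,0.0028,0,0,255],[0,0.02,0,0,255],[0.003,0.0212,-0.001,0,255],[0.0035,0.0212,0,0,255],[0.0035,0.0212,0,0,255],[0.004,0.0212,0,0,255],[0,0,0,0,255],[0,0,0,0,255]]}}

```text
clock: 20.05
tcp_pos: [0.4825, -0.068, 0.0262]
orientation: [0.0, 0.997, -0.073, 0.0]
wrist_force: [0.3, 0.4, 1.4]
finger_gap: 0.0
```

```bash
python3 - <<'E'
from h import *
s,r,P=wrist("w13"); t=s["tcp_pos"]; print(t,s["wrist_force"],s["clock"])
e=np.array([.990,-.141]); n=np.array([.141,.990]); piv=np.array([.5075,-.1383])+.148*n
def tc(d):
    a=np.radians(d); return piv+(e*(-11*np.cos(a)+74*np.sin(a)-13)+n*(-11*np.sin(a)-74*np.cos(a)-8))/1e3
print(piv,tc(0),(tc(0)-t[:2])*1e3)
p=tc(0)
for d in list(range(5,91,5)):
    q=tc(d); print(d,np.round((q-p)*1e3,1)); p=q
print((e*61-n*18.5)/1e3+piv)
E
```

```text
[ 0.48246687 -0.0679812   0.02617982] [0.29069504 0.37268324 1.36558599] 20.05
[0.528368 0.00822 ] [ 0.493046 -0.069576] [10.57912501 -1.59480298]
5 [ 6.3 -1.6]
10 [ 6.4 -1. ]
15 [ 6.5 -0.5]
20 [6.5 0.1]
25 [6.5 0.7]
30 [6.4 1.2]
35 [6.3 1.8]
40 [6.1 2.3]
45 [5.9 2.9]
50 [5.6 3.4]
55 [5.3 3.8]
60 [4.9 4.3]
65 [4.5 4.7]
70 [4.1 5.1]
75 [3.7 5.4]
80 [3.2 5.7]
85 [2.7 6. ]
90 [2.1 6.2]
[ 0.5861495 -0.018696 ]
```

View pics/w13.png

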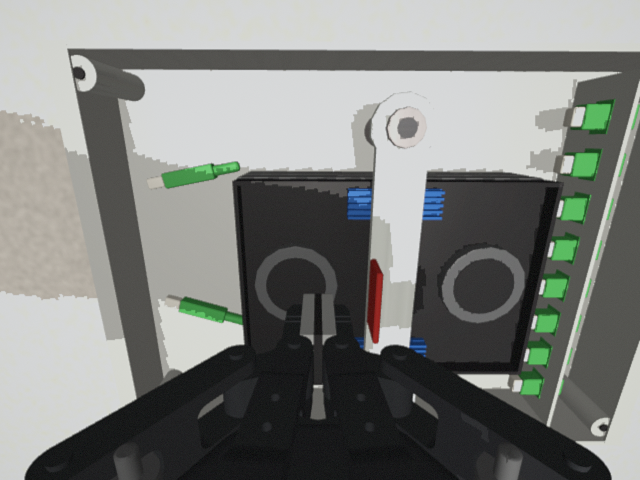

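>>> {"method": "send_rows", "body": {"targets": [[0.004,-0.0006,0,0,255],[0.004,-0.0006,0,0,255],[0.0026,-0.0004,0,0,255],[0.0032,-0.0008,0,0,255],[0.0031,-0.0008,0,0,255],[0.0032,-0.0005,0,0,255],[0.0032,-0.0005,0,0,255],[0,0,0,0,255]]}}

```text
clock: 20.9
tcp_pos: [0.5063, -0.0728, 0.0261]
orientation: [-0.0, 0.997, -0.074, 0.0]
wrist_force: [-0.8, -0.2, -0.4]
finger_gap: 0.0001
```

```bash
python3 - <<'E'
from h import *
s,r,P=wrist("w14"); t=s["tcp_pos"]; print(t,s["wrist_force"],s["clock"])
E
```

```text
[ 0.50633905 -0.07277108  0.02605952] [-0.76594561 -0.21691408 -0.37019891] 20.9
```

View pics/w14.png

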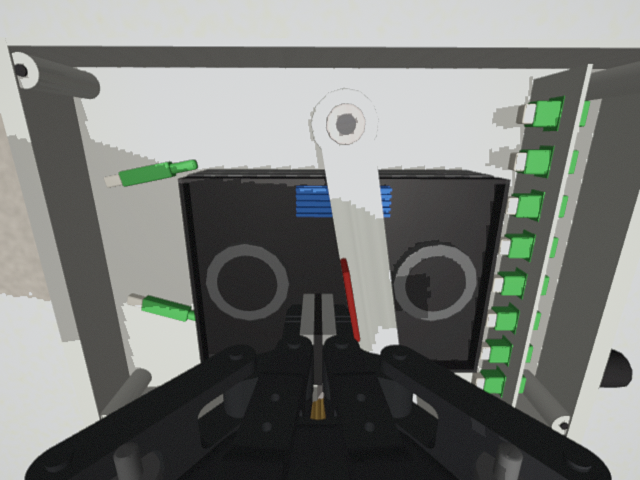

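>>> {"method": "send_rows", "body": {"targets": [[0.0065,-0.0005,0,0,255],[0.0065,0.0001,0,0,255],[0.0065,0.0007,0,0,255],[0.0064,0.0012,0,0,255],[0.0063,0.0018,0,0,255],[0.0061,0.0023,0,0,255],[0.0059,0.0029,0,0,255],[0.0056,0.0034,0,0,255],[0,0,0,0,255]]}}

```text
clock: 21.85
tcp_pos: [0.5569, -0.0602, 0.0263]
orientation: [-0.0, 0.997, -0.073, 0.001]
wrist_force: [0.5, -0.4, 0.4]
finger_gap: 0.0002
```

```bash
python3 - <<'E'
from h import *
s,r,P=wrist("w15"); t=s["tcp_pos"]; print(t,s["wrist_force"],s["clock"])
E
```

```text
[ 0.55691057 -0.06017964  0.02626064] [ 0.45042672 -0.37573146  0.41182264] 21.85
```

View pics/w15.png

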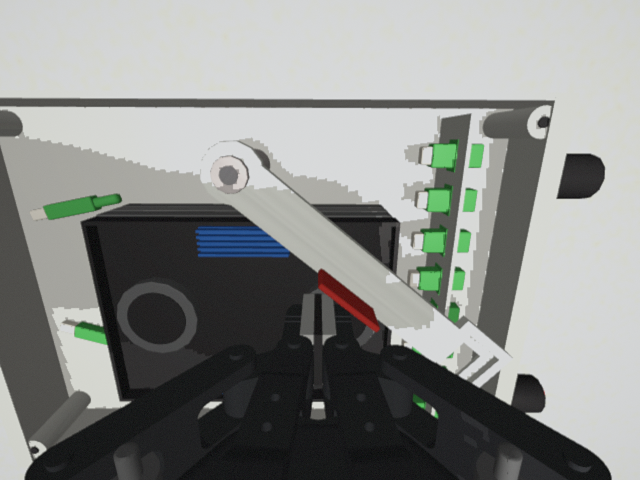

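>>> {"method": "send_rows", "body": {"targets": [[0.0053,0.0038,0,0,255],[0.0049,0.0043,0,0,255],[0.0045,0.0047,0,0,255],[0.0041,0.0051,0,0,255],[0.0037,0.0054,0,0,255],[0.0032,0.0057,0,0,255],[0.0024,0.005,0,0,255],[0,0,0,0,255]]}}

```text
clock: 22.7
tcp_pos: [0.5841, -0.0255, 0.0262]
orientation: [-0.001, 0.997, -0.073, 0.0]
wrist_force: [-0.5, -0.8, 0.4]
finger_gap: -0.0
```

```bash
python3 - <<'E'
from h import *
s,r,P=wrist("w16"); t=s["tcp_pos"]; print(t,s["wrist_force"],s["clock"])
E
```

```text
[ 0.58414022 -0.02553006  0.02615823] [-0.5275527  -0.79804004  0.36539111] 22.7
```

View pics/w16.png

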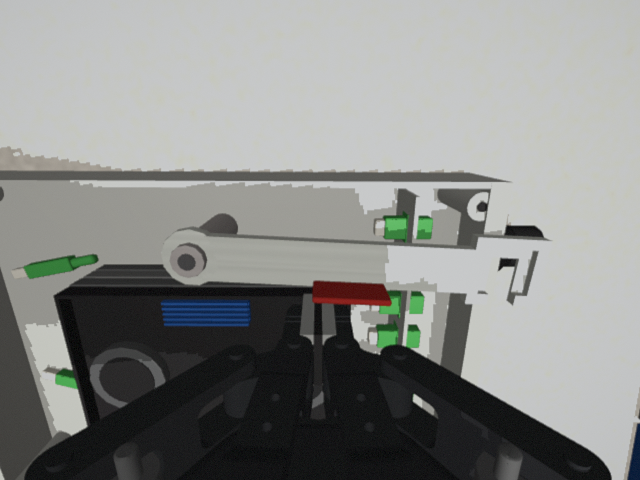

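Nearly there (bar a few degrees short of the stop). Push on in small steps until the stop is felt.

>>> {"method": "send_rows", "body": {"targets": [[0.0003,0.002,0,0,255],[0.0003,0.002,0,0,255],[0.0002,0.0015,0,0,255],[0.0002,0.0015,0,0,255],[0,0,0,0,255]]}}

```text
clock: 23.25
tcp_pos: [0.5849, -0.0206, 0.0263]
orientation: [0.001, 0.997, -0.074, 0.0]
wrist_force: [1.4, -4.5, -0.7]
finger_gap: -0.0
```

>>> {"method": "send_rows", "body": {"targets": [[0.0001,0.001,0,0,255],[0,0,0,0,255],[0,0,0,0,255]]}}

```text
clock: 23.55
tcp_pos: [0.5849, -0.0206, 0.0262]
orientation: [0.002, 0.997, -0.075, 0.0]
wrist_force: [-0.4, -7.8, -0.6]
finger_gap: 0.0
```

```bash
python3 - <<'E'
from h import *
s,r,P=wrist("w17"); t=s["tcp_pos"]; print(t,s["wrist_force"],s["clock"])
E
```

```text
[ 0.58488088 -0.02055292  0.02624519] [-0.39911271 -7.83513877 -0.64747561] 23.55
```

View pics/w17.png

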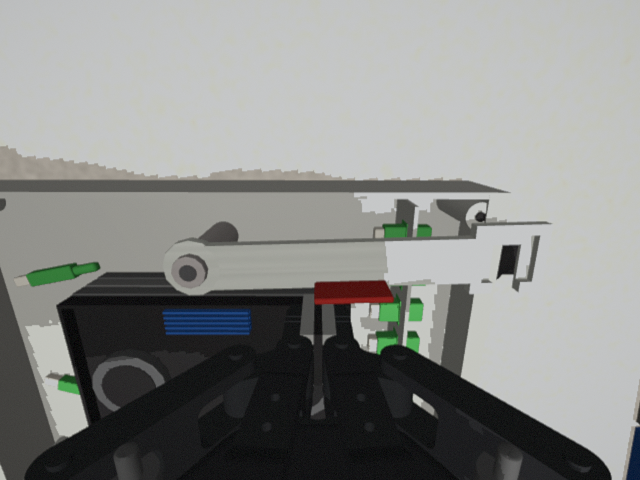

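>>> {"method": "send_rows", "body": {"targets": [[-0.0005,-0.004,0,0,255],[-0.001,-0.008,0,0,255],[0,0,0.02,0,255],[0,0,0.04,0,255],[0,-0.02,0.04,0,255],[-0.01,-0.035,0.02,0,255],[-0.02,-0.035,0,0,255],[-0.02,-0.035,0,0,255],[-0.02,-0.03,0,0,255],[0,0,0,0,255],[0,0,0,0,255]]}}

```text
clock: 24.7
tcp_pos: [0.5128, -0.1862, 0.1462]
orientation: [-0.001, 0.997, -0.075, 0.0]
wrist_force: [-0.4, 0.3, -0.2]
finger_gap: 0.0001
```

```bash
python3 - <<'E'
from h import *
s,r,P=wrist("w18"); print(s["tcp_pos"],s["wrist_force"],s["clock"]); o=nut(r,P); print(o[:5])
L=o[6]; v=pts(r,P)[L][:,:2]-[.5075,-.1383]; print(np.degrees(np.arctan2(v[:,1].mean(),v[:,0].mean())))
for c in ["top"]:
    r=eyes.read_camera(c); cv2.imwrite(f"pics/{c}9.png",cv2.resize(r["img"][160:320,280:420,::-1],None,fx=4,fy=4))
    print([(n,[(d["conf"],np.round(d["xyz"],4)) for d in eyes.tip_of(n,c)[:2]]) for n in ["thumb_tab","cassette_centre","bar_pivot"]])
E
```

```text
[ 0.51275661 -0.18615318  0.14617787] [-0.38768428  0.33379925 -0.18175466] 24.7
(array([ 0.50790524, -0.13803885]), 19.164783477783203, np.float64(0.08390135120789421), np.float64(-1.9859348892122939), 90)
-0.8637830858954422
[('thumb_tab', [(0.72, array([ 0.6546,  0.4331, -0.0007]))]), ('cassette_centre', [(0.71, array([ 0.5154, -0.0621,  0.046 ]))]), ('bar_pivot', [(0.75, array([0.5298, 0.0093, 0.0609]))])]
```

View pics/w18.png

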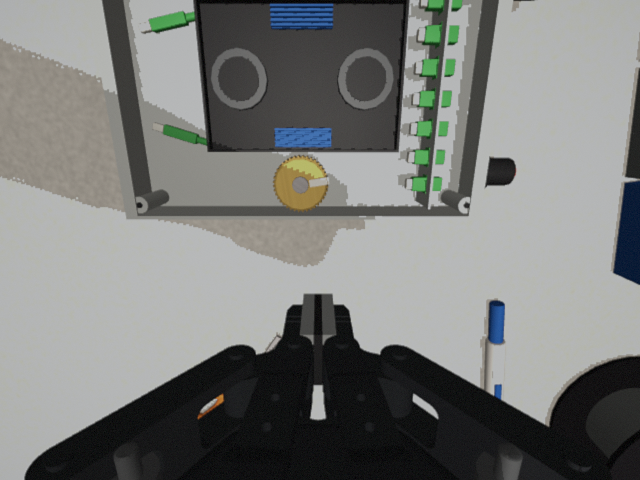

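View pics/top9.png

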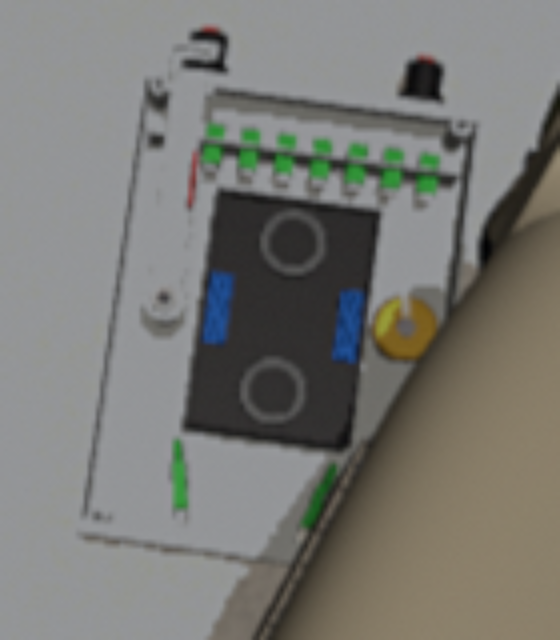

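The bar lies along the box's side at its stop, the cassette is uncovered and still in place, and the arm is clear of everything. I'm handing the job in.

```bash
python3 - <<'E'
from h import *
print(ticket.hand_in(), monitor.get_state()["clock"])
E
```

```text
the job is handed in; nothing more can be done
the job is handed in; nothing more can be done
```

The cassette is free: the nut is two turns looser and still on its stud, and the bar is against its stop. The last reading before I handed in was about 24.8 s on the clock.

**Nut:** I rolled the closed fingertips along the rim in repeated strokes, pressing with about 7–11 N. That peak is slightly above the 5–10 N given. The white line ended about 5° past its starting angle, so the nut turned roughly 725° (2.01 turns). Its top rose 5.0 mm, which matches two turns.

**Bar:** I pushed the red tab round until it reached the stop. There, pressing harder (4.5 N to 7.8 N) moved the fingertip no further. The last pictures show the bar lying along box +x, clear of the cassette. The cassette shows no visible shift, and both plugs look undisturbed. The gripper was clear of everything, with wrist force near 0 N.

**Checks that disagreed:**
- **Fingertip position:** With the gripper shut, the fingertips sit about 42 mm behind the stated TCP. The wrist camera showed this, and an approach to the nut at the nominal height met nothing. I lowered the tool to match, and the nut and tab contacts confirmed it.
- **Tab detection:** In the last top view the network reported the thumb tab at a false spot, (0.65, 0.43). For the tab I relied on the pictures instead.

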